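# Restart the egg dryer: wind its timer and hold in the recessed reset

### The arm

A 6-joint arm with a two-finger parallel gripper is mounted at the origin on the work surface. World frame = base frame: x ahead of the robot, y to its left, z up, the work surface at z = 0. Lengths are in m, angles in rad, forces in N, time in s.
With the tool pointing down it reaches from about 0.425 to 0.95 m from the base axis. Payload 3.5 kg.
Tool frame: the origin (TCP) lies on the centre line of the jaws, within the pads' length; the fingertips stand 8 mm ahead of it and the grasp point (between the pads) lies 11 mm behind it; z points along the fingers, y is the line along which they close (so a half turn about z gives the same grasp; the last joint's range is limited). The gripper opens to 85 mm and grips with 20 to 120 N. Pads are 22 mm wide; open, the fingers measure 114 mm over their backs; the gripper's body (76 mm by 85 mm) begins 54 mm behind the grasp point. The pads swing forward as they close: fully open they stand 13 mm farther back than shut.
Start: joints at [-1.274, 0.286, 1.577, -0, 1.279, -0.15], TCP at [0.292, -0.609, 0.239] pointing down, gripper open.
Joint ranges: [-2.77, 2.77], [-0.9, 2.22], [0.21, 2.48], [-1.53, 4.67], [0.24, 2.81], [-2.84, 2.84]. Speed limits (rad/s): [2.79, 2.79, 3.14, 3.14, 3.14, 3.14].

### API

Orientations are given as a unit quaternion [x, y, z, w].
In Python, from plant import ctrl gives the robot as it stands. The module is installed in compiled form; this text tells all that it offers.
- The arm moves only by the tool send_rows, never from a script. Its argument "steps" is a list of rows, each a list of 5 numbers: the shift along the tool's x, y, z in m, then the turn about the tool's z in degrees, then the opening, from -1 (shut) to 1 (fully open). A call has 1 to 12 rows; each row is the pose to reach, as a shift and turn from the pose commanded when the call began, along the tool's axes at that moment; what a row does not reach only later rows make up. A row lasts 1/10 s, in which the tool goes at most 50 mm and 8.59 degrees, less where a joint would pass 70% of its speed; a pose out of reach is approached as far as the arm can. A call with a gripper value outside its range is refused whole. The fingers move at their own pace and stop on an object; "squeeze" is the grip in N (left out, the last holds). Time passes only in rows, so rows that repeat a pose let the fingers close. It gives the time, the measured TCP pose, the force, the opening and the grip force at its end, in the units of the state.
- ctrl.get_state(): the state, without advancing time (a new reading comes with each control period).
- ctrl.read_camera(name): name is "side" or "top"; returns the picture (420x560x3 uint8, red, green, blue); there is no depth.
- ctrl.calibration(name): a dict with "intrinsics" (3x3 intrinsics, pixels), "extrinsics" (4x4, takes a point from world to camera coordinates). Camera axes: x right, y up, looking along -z (the intrinsics and any distortion apply to the point x, -y, -z); pixel columns grow to the right and rows downward; lengths in m; the calibration is good to about 2 mm. A picture is of the moment at which its call begins. calibration takes no time and is no camera call.
- ctrl.sign_off(): hands the job in; it is judged then, once.
The state is a dict: "time": time; "qpos": joint angles; "dq": joint speeds; "joint_efforts": joint torques, N m; "eef_pos": TCP position; "tcp_rot": TCP orientation; "contact_force": force on the tool from outside, world axes, zero at the start; "wrist_torque": the same for the moment, N m; "opening": opening from 0.0 (shut) to 1.0 (fully open); "finger_force": force on a finger pad.
Only numpy, scipy, OpenCV 4.12 (cv2) and the standard library are available. Lean on these libraries where they do the work, as an engineer would, in place of code of your own. Each camera call takes 0.05 s, during which the arm holds its last target. There are 200 camera calls.

### The job

The egg dryer has tripped: wind its spring timer knob clockwise, a part turn at a time, all the way to its stop. Then lift the double-ended ball stylus out of the wooden tool block, reach its tip down through the round hole in the dryer's deck and press the recessed reset button fully down with it for a few seconds. The job finishes while still holding the button down with the stylus in the gripper; leave everything else on the table where it is.

Things in the scene. Friction and masses are not known exactly. Their poses are not given: they have to be found in the camera images.
- dryer: Cream egg dryer, fixed. Origin under the centre of its flat control deck, 210 (x) x 175 (y) mm, top face 90 mm above the table. On its +y side (y 87 to 338 mm) a 250 mm square drying bed: clear guard to z = 120, eggs on pins to z = 155 mm. On the deck: round timer knob 45 mm to +x of centre, round reset hole 55 mm to -x. Lamp and rocker 55 mm beside the hole, under 6 mm high, do not matter.
- timer_axis (a point): Fixed point on the timer knob's axis, 18 mm above the deck: where to grip. The knob is black, round, fluted, 40 mm across, standing 7 to 31 mm above the deck on a skirt 54 mm across and 7 mm high; any grip angle does. A white line on its top points at the scale.
- timer (a joint): Spring timer, angle wound (rad), growing as the knob turns clockwise seen from above. 0 is run down (white line to the dryer's -x), 4.5 the mechanical stop, fully wound. Starts with 2.2 to 3.2 rad left to wind. Takes 0.06 to 0.10 N m, rising as the spring winds; stays where it is let go. At the stop a gripper turned further slips round the knob.
- reset_hole (a point): Centre of the mouth of the reset hole, on the deck's top face (90 mm above the table). Round plain hole, 18 mm across, straight down, dark inside, with a thin grey ring round it; the button's top lies 12 mm below the mouth.
- reset (a joint): Recessed reset button, grey, 13 mm across, inside the reset hole, travel straight down (m): 0 out, 0.005 fully down. Sprung: begins to move at 1.5 N, fully down at 4.5 N; springs back when let go.
- stylus: Double-ended ball stylus, 118 mm long, about 30 g, loose, upright in the block, long shank down: 7 mm steel ball at the lower end, thin shank, round wooden handle 11 mm across from 41 to 88 mm above the lower tip, thin wire and 5.6 mm ball on top. In the block the lower 52 mm are hidden. Origin: lowest point of the lower ball; z along the stylus towards the small ball.
- stylus_tip (a point): Lowest point of the stylus's lower ball, the end that presses.
- stylus_grip (a point): Point on the stylus's axis, 73 mm above the lower tip, on the wooden handle: where to grip. The top of the stylus is 45 mm above it.
- block: Beech tool block, fixed, 58 (x) x 172 (y) x 62 mm high, with a row of three holes along its y, 56 mm apart, floor of the holes 10 mm above the table. Origin: under its centre. A hole is 12.5 mm wide in its top 26 mm and 8.5 mm below; the tool lifts straight out. Which tool stands in which hole varies.
- brush: Paint brush upright in the block, bristles up, 122 mm long (top 132 mm above the table). Leave it. Origin at its lower end.
- marker: Fat white marker pen, 17 mm thick with a dark band, upright in the block, top 131 mm above the table. Leave it. Origin at its lower end.
- tube: Loose outliner paint tube lying flat, about 130 x 26 x 15 mm, along its x. Leave it.
- carton: Loose paper paint carton with a red end, 42 x 110 x 38 mm. Leave it.
- egg_cup: Loose white egg cup with a painted egg, 48 mm across, 84 mm high. Leave it.
- water_jar: Loose glass water jar, 72 mm across, 85 mm high. Leave it.

How it is judged:
On the way, in this order (a step that is already met when the one before it is completed fails the run):
1. the timer is wound to its stop (within 0.2 rad) (value of joint timer above 4.3 rad), for 0.2 s.
2. the stylus is out of the block, in the gripper (contact force between the fingers and stylus above 2 N and height (world z) of stylus_tip above 0.065 m), for 0.1 s.
3. the reset button is held down by the stylus for 2 s (value of joint reset above 0.004 m and contact force between stylus and reset above 1.5 N), for 2 s.
At the end, for the whole second after the job is handed in: The timer is within 0.2 rad of its stop; the stylus, in the gripper and still, has its tip in the reset hole and holds the reset button at least 4 of its 5 mm down with at least 1.5 N, and has done so for 2 s; the program ends in that state (all of step 3 and value of joint timer above 4.3 rad and contact force between the fingers and stylus above 2 N and horizontal distance between stylus_tip and reset_hole below 0.007 m and z of stylus_tip in the frame of reset_hole below -0.012 m and linear speed of stylus below 0.02 m/s); the arm keeps its last pose, push and grip.
It fails at once if the brush or the marker is pulled out of its hole (distance of any of brush, marker from where it was at the start of the episode above 0.03 m).
It fails at once if a bystander is pushed away or knocked over (distance of any of tube, carton, egg_cup, water_jar from where it was at the start of the episode above 0.03 m or angle between any of egg_cup, water_jar's own z axis and vertical above 0.5 rad).
It also fails if it takes over 72 s, if anything falls off the work surface, if the arm or the gripper's body presses on something with over 40 N, if the wrist force passes 120 N, or if a joint passes its speed limit or range.

## Working session

There is one attempt and no reset: what is moved stays moved. The work goes in short steps, Python scripts to look and compute and a tool call to move; the robot and the scene stay as the last step left them, time stands still between calls to the robot, and variables do not carry over. Pictures are saved under pics/ and viewed, at most 10 in all, crops included, and the job is handed in when it is done.

Besides the shell and the picture viewer there is one more tool, called after "Call:" in YAML: its name, and indented under it one key for each argument. send_rows: Moves the arm, as the interface text tells. Its arguments: {"type":"object","properties":{"steps":{"type":"array","items":{"type":"array","items":{"type":"number"}}},"squeeze":{"type":"number"}},"required":["steps"]}

```bash
mkdir -p pics; cat > h.py <<'E'
import numpy as np, cv2
from plant import ctrl
from scipy.spatial.transform import Rotation as R
def snap(n,f):
    im=ctrl.read_camera(n); cv2.imwrite('pics/'+f,im[:,:,::-1]); return im
def ray(n,uv):
    c=ctrl.calibration(n);K=np.array(c['intrinsics']);T=np.array(c['extrinsics'])
    d=np.linalg.inv(K)@[uv[0],uv[1],1]; d=d*[1,-1,-1]
    return -T[:3,:3].T@T[:3,3], T[:3,:3].T@d
def onz(n,uv,z):
    o,d=ray(n,uv); return o+d*(z-o[2])/d[2]
def tri(a,b):
    o1,d1=ray('top',a);o2,d2=ray('side',b)
    s=np.linalg.lstsq(np.c_[d1,-d2],o2-o1,rcond=None)[0]
    p,q=o1+s[0]*d1,o2+s[1]*d2; return (p+q)/2,np.linalg.norm(p-q)
def proj(n,p):
    c=ctrl.calibration(n);K=np.array(c['intrinsics']);T=np.array(c['extrinsics'])
    x=T[:3,:3]@p+T[:3,3]; x=K@(x*[1,-1,-1]); return x[:2]/x[2]
def totool(p):
    s=ctrl.get_state(); return R.from_quat(s['tcp_rot']).inv().apply(np.array(p)-s['eef_pos'])
E
python3 - <<'E'
from h import *
np.set_printoptions(precision=4,suppress=True)
for n in('top','side'):
    snap(n,n+'0.png'); print(ctrl.calibration(n))
print(ctrl.get_state())
E
```

```text
{'intrinsics': array([[469.4912,   0.    , 289.9928],
       [  0.    , 469.4912, 199.4804],
       [  0.    ,   0.    ,   1.    ]]), 'extrinsics': array([[ 0.0014, -0.9993, -0.0381, -0.1412],
       [ 0.9919, -0.0034,  0.1266, -0.5573],
       [-0.1267, -0.038 ,  0.9912, -0.8737],
       [ 0.    ,  0.    ,  0.    ,  1.    ]])}
{'intrinsics': array([[532.5087,   0.    , 283.7343],
       [  0.    , 532.5087, 217.9552],
       [  0.    ,   0.    ,   1.    ]]), 'extrinsics': array([[ 0.9546, -0.2976, -0.0113, -0.5943],
       [ 0.2113,  0.6499,  0.73  , -0.0833],
       [-0.2099, -0.6993,  0.6833, -1.0135],
       [ 0.    ,  0.    ,  0.    ,  1.    ]])}
{'time': 0.1, 'qpos': array([-1.274 ,  0.2871,  1.5781, -0.    ,  1.2786, -0.15  ]), 'dq': array([ 0.0019, -0.0028, -0.0008, -0.    , -0.0008, -0.0003]), 'joint_efforts': array([ -0.0013, -40.7296, -29.3698,  -0.0002,   0.0035,  -0.    ]), 'eef_pos': array([ 0.2915, -0.6082,  0.238 ]), 'tcp_rot': array([ 0.9751,  0.2216, -0.0001, -0.0011]), 'contact_force': array([ 0.1203, -0.5801, -0.7279]), 'wrist_torque': array([-0.0137, -0.0017, -0.0201]), 'finger_force': 0.0, 'opening': 1.0017829264369509}
```

View pics/top0.png

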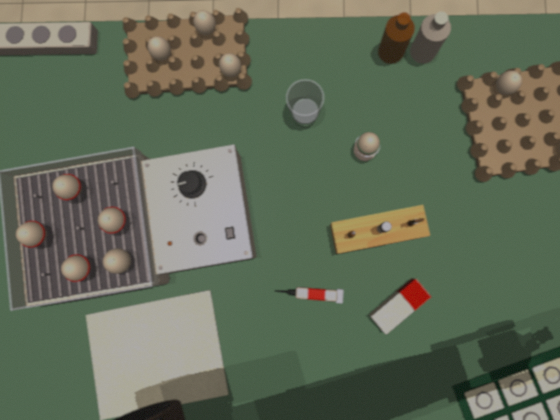

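View pics/side0.png

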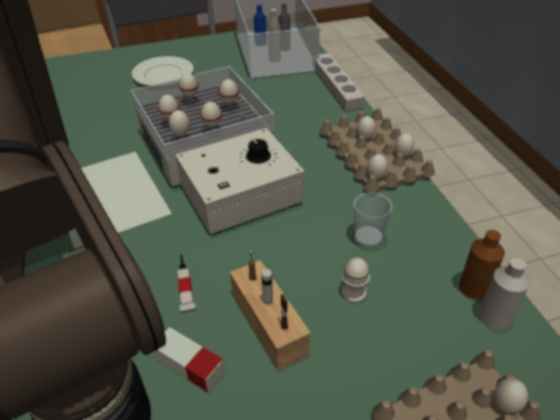

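The top view shows the knob at about (190,183), the reset hole at (200,238) and the block at (380,228), with tools at (351,234), (386,228) and (413,222). The side view shows the knob at (258,150), the hole at (213,170) and tools at (252,265), (267,285) and (284,310). I'll enlarge these areas to tell the stylus from the brush.

```bash
python3 - <<'E'
from h import *
t=cv2.imread('pics/top0.png');s=cv2.imread('pics/side0.png')
f=lambda im,x,y,w,h:cv2.resize(im[y:y+h,x:x+w],(400,300),interpolation=cv2.INTER_CUBIC)
# left: block (top, side); right: dryer
cv2.imwrite('pics/c1.png',np.vstack([np.hstack([f(t,325,185,120,90),f(t,150,160,120,90)]),np.hstack([f(s,215,240,120,90),f(s,185,125,120,90)])]))
E
```

```text
(no output)
```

View pics/c1.png

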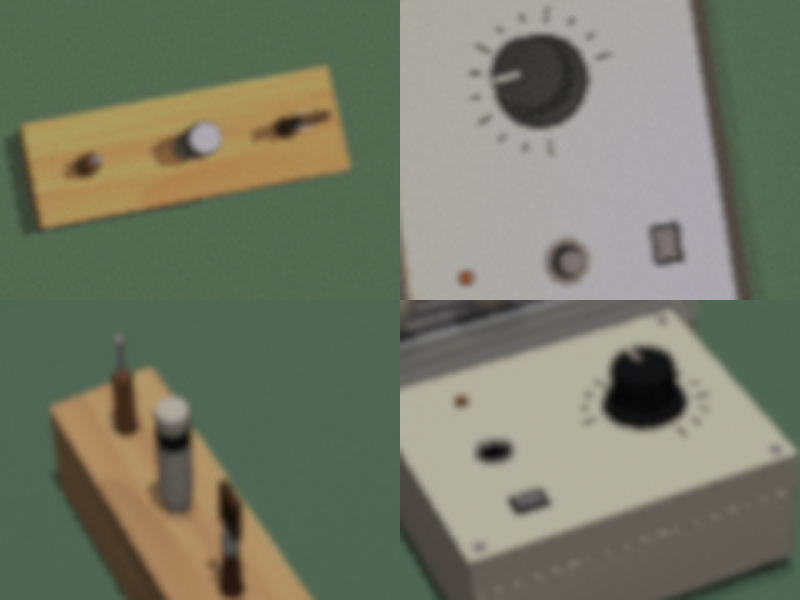

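```bash
python3 - <<'E'
from h import *
np.set_printoptions(precision=4,suppress=True)
t=cv2.imread('pics/top0.png');s=cv2.imread('pics/side0.png')
def dark(im,x,y,w,h,th):
    g=cv2.cvtColor(im,cv2.COLOR_BGR2GRAY)[y:y+h,x:x+w]
    n,l,st,c=cv2.connectedComponentsWithStats((g<th).astype(np.uint8)); i=1+np.argmax(st[1:,4])
    return c[i]+[x,y],st[i]+np.array([x,y,0,0,0])
for nm,a in dict(knob=(172,165,38,38),hole=(190,228,20,20)).items(): print('top',nm,*dark(t,*a,110))
for nm,a in dict(knob=(240,135,36,34),hole=(203,162,20,16)).items(): print('side',nm,*dark(s,*a,70))
print('hole z', onz('top',(200.4,238.3),.09),onz('side',(213.2,170.3),.09),tri((200.4,238.3),(213.2,170.3)))
print('knob', onz('top',dark(t,172,165,38,38,110)[0],.105),onz('side',(258,143.6),.121))
print('styl top', onz('top',(353.5,232.4),.125),onz('side',(251,252),.125),tri((353.5,232.4),(251,252)))
print('styl base', onz('side',(252.5,279),.062))
# block corners top face from crop
B=np.array([[25,124],[328,66],[350,168],[42,228]])*.3+[325,185]
P=np.array([onz('top',b,.062) for b in B]);print(P,P.mean(0),np.linalg.norm(P[1]-P[0]),np.linalg.norm(P[2]-P[1]))
u=(P[0]+P[3]-P[1]-P[2])[:2];u/=np.linalg.norm(u);print('row dir',u,np.degrees(np.arctan2(u[1],u[0])),'hole',P.mean(0)[:2]+.056*u)
E
```

```text
top knob [191.6091 183.6248] [177 170  30  29 637]
top hole [198.5775 237.9577] [195 233   9  11  71]
side knob [257.8702 151.6707] [247 140  23  23 416]
side hole [212.7419 170.2258] [209 168   9   5  31]
hole z [0.4798 0.0175 0.09  ] [0.4812 0.0173 0.09  ] (array([0.4805, 0.0174, 0.09  ]), np.float64(0.0014150688709523732))
knob [0.5772 0.0325 0.105 ] [0.5804 0.035  0.121 ]
styl top [ 0.4883 -0.254   0.125 ] [ 0.4896 -0.2552  0.125 ] (array([ 0.4891, -0.2542,  0.1239]), np.float64(0.0014816397346769925))
styl base [ 0.4881 -0.2577  0.062 ]
[[ 0.5107 -0.2217  0.062 ]
 [ 0.5426 -0.3892  0.062 ]
 [ 0.4863 -0.3993  0.062 ]
 [ 0.4534 -0.2304  0.062 ]] [ 0.4982 -0.3101  0.062 ] 0.17057958275817536 0.05725182171757933
row dir [-0.189  0.982] 100.89594045158834 hole [ 0.4877 -0.2552]
```

```bash
python3 - <<'E'
from h import *
print(totool([.579,.034,.17]))
E
```

```text
[ 0.53673404 -0.45474192  0.06918195]
```

Call:
send_rows:
  steps:
    - [0.03, -0.025, 0.004, -8, 1]
    - [0.067, -0.057, 0.009, -16.5, 1]
    - [0.1, -0.085, 0.013, -25, 1]
    - [0.134, -0.114, 0.017, -33, 1]
    - [0.167, -0.142, 0.022, -42, 1]
    - [0.2, -0.17, 0.026, -50, 1]
    - [0.235, -0.2, 0.03, -58, 1]
    - [0.268, -0.228, 0.035, -67, 1]
    - [0.3, -0.256, 0.04, -75, 1]
    - [0.335, -0.284, 0.043, -83, 1]
    - [0.37, -0.313, 0.048, -92, 1]
    - [0.4, -0.34, 0.05, -100, 1]
  squeeze: 40

```text
time: 1.3
eef_pos: [0.5056, -0.127, 0.1885]
tcp_rot: [0.454, 0.891, 0.0, -0.001]
contact_force: [0.1, -0.5, -0.7]
opening: 0.999
finger_force: 0.0
```

```bash
python3 - <<'E'
from h import *
print(totool([.579,.034,.16]),ctrl.get_state()['qpos'],ctrl.get_state()['eef_pos'])
E
```

```text
[0.08717211 0.15401585 0.02852393] [-4.41053919e-01 -4.54117012e-03  1.99778890e+00  2.36320395e-04
  1.14952438e+00 -1.06894596e+00] [ 0.50558056 -0.12703346  0.18848301]
```

Call:
send_rows:
  steps:
    - [0.022, 0.038, 0.007, 0, 1]
    - [0.044, 0.077, 0.014, 0, 1]
    - [0.066, 0.116, 0.021, 0, 1]
    - [0.087, 0.154, 0.028, 0, 1]
    - [0.087, 0.154, 0.028, 0, 1]
    - [0.087, 0.154, 0.028, 0, 1]
    - [0.087, 0.154, 0.028, 0, 1]

```text
time: 2.0
eef_pos: [0.5797, 0.0305, 0.1611]
tcp_rot: [0.457, 0.889, -0.0, -0.0]
contact_force: [0.0, 0.2, 0.4]
opening: 1.003
finger_force: 0.0
```

```bash
python3 - <<'E'
from h import *
print(totool([.579,.034,.104]),ctrl.get_state()['qpos'],ctrl.get_state()['eef_pos'])
t=snap('top','t2.png');s=snap('side','s2.png')
f=lambda im,x,y,w,h:cv2.resize(im[y:y+h,x:x+w,::-1],(400,300),interpolation=cv2.INTER_CUBIC)
cv2.imwrite('pics/c2.png',np.hstack([f(t,130,130,120,90),f(s,200,80,120,90)]))
E
```

```text
[0.00328351 0.00151601 0.05711754] [-1.22055250e-01  1.57521588e-01  1.87879714e+00 -3.83290265e-04
  1.10583815e+00 -7.42602492e-01] [0.57971091 0.03046275 0.16111808]
```

View pics/c2.png

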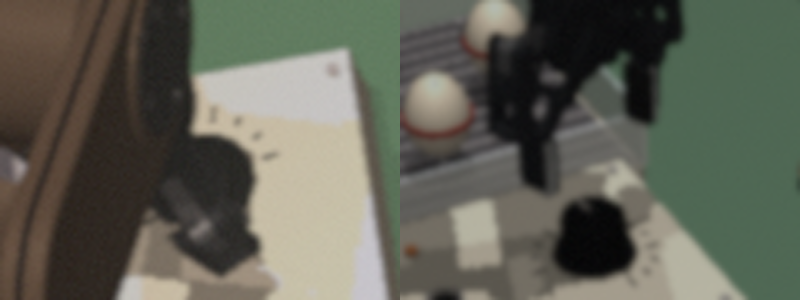

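The gripper is open and straddling the knob from above, with the arm hiding part of the top view. I'll go down and close.

Call:
send_rows:
  steps:
    - [0.003, 0.0015, 0.02, 0, 1]
    - [0.003, 0.0015, 0.04, 0, 1]
    - [0.003, 0.0015, 0.05, 0, 1]
    - [0.003, 0.0015, 0.056, 0, 1]
    - [0.003, 0.0015, 0.056, 0, 0.3]
    - [0.003, 0.0015, 0.056, 0, -0.5]
    - [0.003, 0.0015, 0.056, 0, -1]
    - [0.003, 0.0015, 0.056, 0, -1]
    - [0.003, 0.0015, 0.056, 0, -1]
    - [0.003, 0.0015, 0.056, 0, -1]

```text
time: 3.1
eef_pos: [0.5805, 0.0344, 0.1067]
tcp_rot: [0.457, 0.889, 0.0, 0.001]
contact_force: [-0.6, -0.4, 4.0]
opening: 0.453
finger_force: 41.0
```

Call:
send_rows:
  steps:
    - [0, 0, 0, 7, -1]
    - [0, 0, 0, 14, -1]
    - [0, 0, 0, 21, -1]
    - [0, 0, 0, 28, -1]
    - [0, 0, 0, 35, -1]
    - [0, 0, 0, 42, -1]
    - [0, 0, 0, 49, -1]
    - [0, 0, 0, 56, -1]
    - [0, 0, 0, 63, -1]
    - [0, 0, 0, 70, -1]
    - [0, 0, 0, 77, -1]
    - [0, 0, 0, 84, -1]

```text
time: 4.3
eef_pos: [0.5771, 0.0348, 0.1066]
tcp_rot: [0.935, 0.353, -0.004, -0.002]
contact_force: [-10.3, 1.4, 14.3]
opening: 0.451
finger_force: 42.1
```

```bash
python3 - <<'E'
from h import *
s=ctrl.get_state();print(s['qpos'],s['wrist_torque'],s['contact_force'])
E
```

```text
[-1.14912494e-01  2.25231953e-01  1.91113286e+00 -1.01342352e-03
  1.01346274e+00  7.33937944e-01] [0.10553781 1.75964046 0.07680163] [-10.30698716   1.39420851  14.30569063]
```

Call:
send_rows:
  steps:
    - [0, 0, 0, 84, 0.2]
    - [-0.002, -0.002, -0.0015, 0, 0.2]
    - [-0.002, -0.002, -0.0015, 0, 0.2]
    - [-0.002, -0.002, -0.0015, 0, -1]
    - [-0.002, -0.002, -0.0015, 0, -1]
    - [-0.002, -0.002, -0.0015, 0, -1]
    - [-0.002, -0.002, -0.0015, 0, -1]

```text
time: 5.0
eef_pos: [0.5765, 0.0346, 0.1067]
tcp_rot: [0.935, 0.355, -0.0, -0.0]
contact_force: [-1.1, -0.5, 1.6]
opening: 0.454
finger_force: 40.6
```

```bash
python3 - <<'E'
from h import *
s=ctrl.get_state();print(s['qpos'],s['wrist_torque'],s['contact_force'])
E
```

```text
[-1.15671658e-01  2.20379066e-01  1.91682463e+00 -1.58062917e-04
  1.00513236e+00  7.29800412e-01] [-0.08153858  0.2270549  -0.00134108] [-1.12349759 -0.48247193  1.59832981]
```

Call:
send_rows:
  steps:
    - [0, 0, 0, 8, -1]
    - [0, 0, 0, 16, -1]
    - [0, 0, 0, 24, -1]
    - [0, 0, 0, 32, -1]
    - [0, 0, 0, 40, -1]
    - [0, 0, 0, 48, -1]
    - [0, 0, 0, 56, -1]
    - [0, 0, 0, 64, -1]
    - [0, 0, 0, 72, -1]
    - [0, 0, 0, 78, -1]
    - [0, 0, 0, 84, -1]
    - [0, 0, 0, 88, -1]

```text
time: 6.2
eef_pos: [0.5767, 0.0386, 0.1067]
tcp_rot: [0.918, -0.396, -0.001, -0.004]
contact_force: [0.8, 11.6, 0.3]
opening: 0.456
finger_force: 40.8
```

```bash
python3 - <<'E'
from h import *
s=ctrl.get_state();print(s['qpos'],s['wrist_torque'],s['contact_force'])
E
```

```text
[-0.11199085  0.22032007  1.91683309  0.00956045  1.00495448  2.2683681 ] [ 1.98933414 -0.01467172  0.12966526] [ 0.77410788 11.56075354  0.2516914 ]
```

Call:
send_rows:
  steps:
    - [0, 0, 0, 7, -1]
    - [0, 0, 0, 14, -1]
    - [0, 0, 0, 20, -1]
    - [0, 0, 0, 25, -1]
    - [0, 0, 0, 28, -1]
    - [0, 0, 0, 28, -1]

```text
time: 6.8
eef_pos: [0.5787, 0.0366, 0.1071]
tcp_rot: [0.797, -0.604, 0.001, -0.003]
contact_force: [5.0, 7.0, -2.0]
opening: 0.452
finger_force: 41.2
```

```bash
python3 - <<'E'
from h import *
s=ctrl.get_state();print(s['qpos'],s['wrist_torque'],s['contact_force'])
E
```

```text
[-0.11335844  0.22099893  1.91520467  0.004595    0.99969761  2.75244448] [ 0.98473494 -0.80257978  0.51494692] [ 4.95967688  6.98487395 -1.99290784]
```

The torque is now 0.51 N m, so the knob is at its stop. I'll release, lift and check it.

Call:
send_rows:
  steps:
    - [0, 0, 0, 0, 0.0]
    - [0, 0, 0, 0, 0.5]
    - [0, 0, 0, 0, 1]
    - [0, 0, -0.03, 0, 1]
    - [0, 0, -0.07, 0, 1]
    - [0, 0, -0.1, 0, 1]
    - [0, 0, -0.1, 0, 1]

```text
time: 7.5
eef_pos: [0.5796, 0.0339, 0.2129]
tcp_rot: [0.796, -0.605, 0.005, -0.003]
contact_force: [1.7, -1.5, 0.9]
opening: 1.001
finger_force: 0.0
```

```bash
python3 - <<'E'
from h import *
s=ctrl.get_state();q=s['tcp_rot'];y=2*np.degrees(np.arctan2(q[1],q[0]))
print(totool([.488,-.2555,.19]),y,s['qpos'][5], 'turn for yaw -79.1:',y+79.1)
E
```

```text
[0.25411635 0.16613381 0.02238961] -74.43395342432957 2.75391610641114 turn for yaw -79.1: 4.666046575670421
```

Call:
send_rows:
  steps:
    - [0.033, 0.022, 0.0, 0, 1]
    - [0.07, 0.046, 0.0, 1, 1]
    - [0.105, 0.07, 0.01, 2, 1]
    - [0.14, 0.092, 0.01, 3, 1]
    - [0.176, 0.115, 0.015, 4, 1]
    - [0.212, 0.139, 0.02, 4.7, 1]
    - [0.236, 0.154, 0.022, 4.7, 1]
    - [0.254, 0.166, 0.022, 4.7, 1]
    - [0.254, 0.166, 0.022, 4.7, 1]
    - [0.254, 0.166, 0.022, 4.7, 1]
    - [0.254, 0.166, 0.022, 4.7, 1]

```text
time: 8.6
eef_pos: [0.4851, -0.2537, 0.1843]
tcp_rot: [0.771, -0.637, -0.001, -0.0]
contact_force: [-0.5, -0.1, 1.2]
opening: 0.999
finger_force: 0.0
```

```bash
python3 - <<'E'
from h import *
s=ctrl.get_state();q=s['tcp_rot'];y=2*np.degrees(np.arctan2(q[1],q[0]))
print(totool([.488,-.2555,.074]),y,s['qpos'][5])
t=snap('top','t3.png');s=snap('side','s3.png')
f=lambda im,x,y,w,h:cv2.resize(im[y:y+h,x:x+w,::-1],(400,300),interpolation=cv2.INTER_CUBIC)
cv2.imwrite('pics/c3.png',np.vstack([np.hstack([f(t,150,160,120,90),f(s,185,125,120,90)]),np.hstack([f(t,300,180,120,90),f(s,200,220,120,90)])]))
E
```

```text
[ 0.00243327 -0.00259814  0.11027807] -79.0659650532663 2.2832218601692613
```

View pics/c3.png

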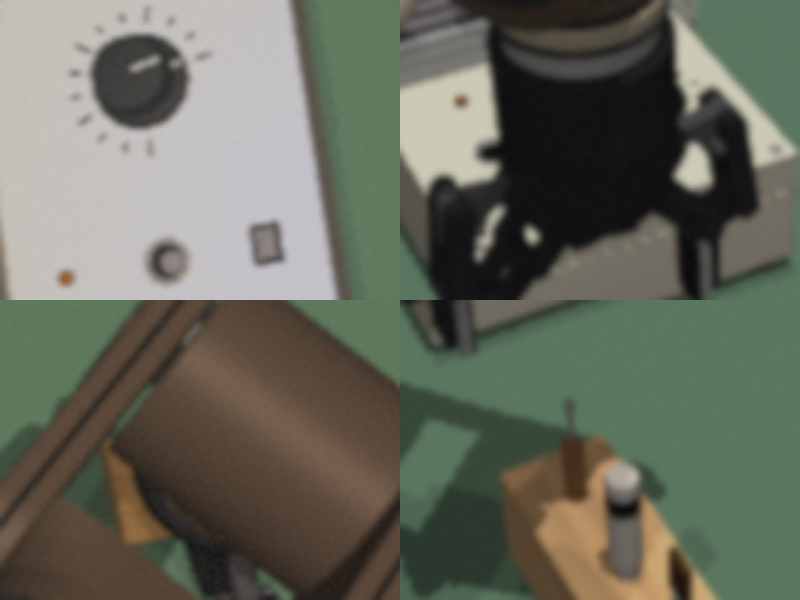

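The white line points to the last scale tick, so the timer is fully wound. The open fingers straddle the stylus, clear of the marker. I'll go down.

Call:
send_rows:
  steps:
    - [0.002, -0.0025, 0.03, 0, 1]
    - [0.002, -0.0025, 0.06, 0, 1]
    - [0.002, -0.0025, 0.085, 0, 1]
    - [0.002, -0.0025, 0.1, 0, 1]
    - [0.002, -0.0025, 0.1, 0, 1]
    - [0.002, -0.0025, 0.1, 0, 1]

```text
time: 9.3
eef_pos: [0.4886, -0.2561, 0.0855]
tcp_rot: [0.771, -0.637, 0.0, -0.0]
contact_force: [-0.1, -0.6, 0.0]
opening: 1.001
finger_force: 0.0
```

```bash
python3 - <<'E'
from h import *
print(totool([.488,-.2555,.074]))
E
```

```text
[-0.00073124  0.00045279  0.01150861]
```

Call:
send_rows:
  steps:
    - [-0.001, 0, 0.006, 0, 0.5]
    - [-0.001, 0, 0.01, 0, 0]
    - [-0.001, 0, 0.01, 0, -0.5]
    - [-0.001, 0, 0.01, 0, -1]
    - [-0.001, 0, 0.01, 0, -1]
    - [-0.001, 0, 0.01, 0, -1]
    - [-0.001, 0, 0.01, 0, -1]
    - [-0.001, 0, 0.01, 0, -1]
    - [-0.001, 0, 0.01, 0, -1]
    - [-0.001, 0, 0.01, 0, -1]
  squeeze: 60

```text
time: 10.3
eef_pos: [0.488, -0.2554, 0.0751]
tcp_rot: [0.771, -0.637, 0.0, -0.0]
contact_force: [0.2, 0.4, 1.1]
opening: 0.107
finger_force: 58.5
```

Call:
send_rows:
  steps:
    - [0, 0, -0.01, 0, -1]
    - [0, 0, -0.03, 0, -1]
    - [0, 0, -0.06, 0, -1]
    - [0, 0, -0.09, 0, -1]
    - [0, 0, -0.12, 0, -1]
    - [0, 0, -0.14, 0, -1]
    - [0, 0, -0.14, 0, -1]
    - [0, 0, -0.14, 0, -1]

```text
time: 11.1
eef_pos: [0.4874, -0.2549, 0.2146]
tcp_rot: [0.771, -0.637, -0.0, 0.0]
contact_force: [-0.3, 0.6, -0.6]
opening: 0.107
finger_force: 59.0
```

```bash
python3 - <<'E'
from h import *
print(totool([.4805,.0175,.2]),ctrl.get_state()['qpos'])
E
```

```text
[-0.26876945 -0.04473842  0.01469841] [-6.66292917e-01  3.37489222e-02  1.90879810e+00 -7.04982345e-05
  1.19971454e+00  2.28506089e+00]
```

Call:
send_rows:
  steps:
    - [-0.03, -0.005, 0, -6, -1]
    - [-0.07, -0.012, 0, -12, -1]
    - [-0.11, -0.018, 0, -18, -1]
    - [-0.15, -0.025, 0, -24, -1]
    - [-0.19, -0.032, 0, -30, -1]
    - [-0.225, -0.037, 0, -36, -1]
    - [-0.255, -0.042, 0, -40, -1]
    - [-0.269, -0.045, 0, -40, -1]
    - [-0.269, -0.045, 0, -40, -1]
    - [-0.269, -0.045, 0, -40, -1]
    - [-0.269, -0.045, 0, -40, -1]

```text
time: 12.2
eef_pos: [0.4807, 0.0167, 0.2139]
tcp_rot: [0.942, -0.335, -0.001, 0.0]
contact_force: [-0.3, 0.7, -0.1]
opening: 0.102
finger_force: 59.0
```

```bash
python3 - <<'E'
from h import *
s=ctrl.get_state();e=np.array(s['eef_pos'])
t=snap('top','t4.png');s=snap('side','s4.png')
tip=e-[0,0,.065]
print(e,proj('side',tip),proj('top',tip),proj('side',tip+[0,0,.041]),totool([.4805,.0175,.165]))
f=lambda im,x,y,w,h:cv2.resize(im[y:y+h,x:x+w,::-1],(400,300),interpolation=cv2.INTER_CUBIC)
cv2.imwrite('pics/c4.png',np.hstack([f(s,160,100,120,90),f(t,150,190,120,90)]))
E
```

```text
[0.48074737 0.01672809 0.21394095] [209.88658409 146.2833267 ] [192.85906193 236.18793663] [207.56223282 128.27126427] [-0.00094543 -0.00040913  0.04940671]
```

View pics/c4.png

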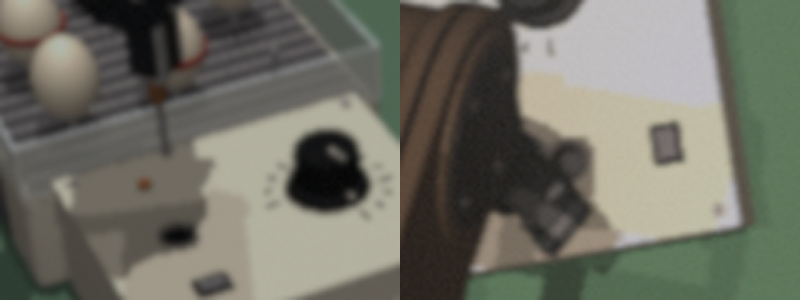

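The side view shows the stylus hanging straight with its tip at (210,146), as predicted, and the hole below at (213,170). I'll go down to just above the mouth.

Call:
send_rows:
  steps:
    - [-0.001, 0, 0.015, 0, -1]
    - [-0.001, 0, 0.035, 0, -1]
    - [-0.001, 0, 0.048, 0, -1]
    - [-0.001, 0, 0.053, 0, -1]
    - [-0.001, 0, 0.053, 0, -1]
    - [-0.001, 0, 0.053, 0, -1]

```text
time: 12.9
eef_pos: [0.4809, 0.0179, 0.1625]
tcp_rot: [0.942, -0.335, 0.001, -0.0]
contact_force: [0.3, 0.3, -0.4]
opening: 0.107
finger_force: 59.0
```

```bash
python3 - <<'E'
from h import *
s=ctrl.get_state();e=np.array(s['eef_pos'])
s=snap('side','s5.png')
print(e,proj('side',e-[0,0,.065]),proj('side',[.4805,.0175,.09]),totool([.4805,.0175,.16]))
cv2.imwrite('pics/c5.png',cv2.resize(s[140:200,170:250,::-1],(640,480),interpolation=cv2.INTER_CUBIC))
E
```

```text
[0.48085842 0.01785496 0.16250084] [212.56813253 167.19359252] [212.81315721 170.31322333] [-0.00015589  0.00064778  0.00278935]
```

View pics/c5.png

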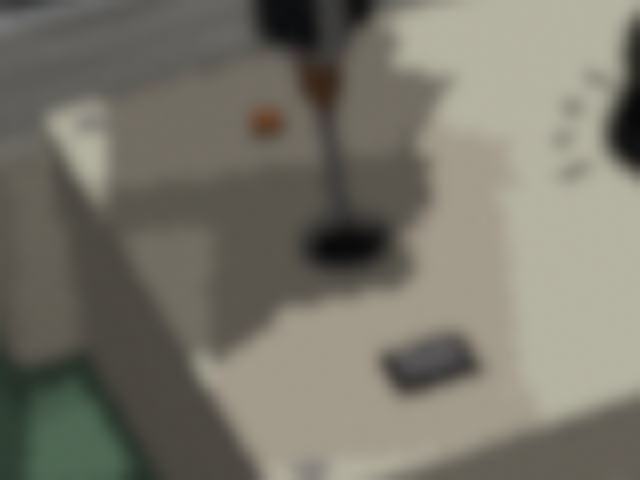

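The tip sits directly over the hole. I'll press down.

Call:
send_rows:
  steps:
    - [0, 0, 0.005, 0, -1]
    - [0, 0, 0.01, 0, -1]
    - [0, 0, 0.015, 0, -1]
    - [0, 0, 0.018, 0, -1]
    - [0, 0, 0.02, 0, -1]
    - [0, 0, 0.022, 0, -1]
    - [0, 0, 0.024, 0, -1]
    - [0, 0, 0.024, 0, -1]
    - [0, 0, 0.024, 0, -1]

```text
time: 13.85
eef_pos: [0.4804, 0.0181, 0.1382]
tcp_rot: [0.942, -0.335, -0.0, 0.0]
contact_force: [-2.7, -0.6, 4.3]
opening: 0.11
finger_force: 59.5
```

Force is about 4.3 N with the tip near 0.073. I'll push a little further so the button bottoms out, then hold.

Call:
send_rows:
  steps:
    - [0, 0, 0.001, 0, -1]
    - [0, 0, 0.002, 0, -1]
    - [0, 0, 0.002, 0, -1]
    - [0, 0, 0.002, 0, -1]
    - [0, 0, 0.002, 0, -1]

```text
time: 14.35
eef_pos: [0.4809, 0.018, 0.1375]
tcp_rot: [0.942, -0.335, 0.0, 0.0]
contact_force: [-4.3, 0.3, 10.9]
opening: 0.11
finger_force: 60.3
```

Call:
send_rows:
  steps:
    - [0, 0, 0, 0, -1]
    - [0, 0, 0, 0, -1]
    - [0, 0, 0, 0, -1]
    - [0, 0, 0, 0, -1]
    - [0, 0, 0, 0, -1]
    - [0, 0, 0, 0, -1]
    - [0, 0, 0, 0, -1]
    - [0, 0, 0, 0, -1]
    - [0, 0, 0, 0, -1]
    - [0, 0, 0, 0, -1]
    - [0, 0, 0, 0, -1]
    - [0, 0, 0, 0, -1]

```text
time: 15.55
eef_pos: [0.4809, 0.018, 0.1375]
tcp_rot: [0.942, -0.335, 0.0, 0.0]
contact_force: [-3.1, 0.9, 9.7]
opening: 0.107
finger_force: 60.3
```

Call:
send_rows:
  steps:
    - [0, 0, 0, 0, -1]
    - [0, 0, 0, 0, -1]
    - [0, 0, 0, 0, -1]
    - [0, 0, 0, 0, -1]
    - [0, 0, 0, 0, -1]
    - [0, 0, 0, 0, -1]
    - [0, 0, 0, 0, -1]
    - [0, 0, 0, 0, -1]
    - [0, 0, 0, 0, -1]
    - [0, 0, 0, 0, -1]
    - [0, 0, 0, 0, -1]
    - [0, 0, 0, 0, -1]

```text
time: 16.75
eef_pos: [0.4809, 0.018, 0.1375]
tcp_rot: [0.942, -0.335, 0.0, 0.0]
contact_force: [-3.8, 0.8, 9.4]
opening: 0.104
finger_force: 60.3
```

Call:
send_rows:
  steps:
    - [0, 0, 0, 0, -1]
    - [0, 0, 0, 0, -1]
    - [0, 0, 0, 0, -1]
    - [0, 0, 0, 0, -1]
    - [0, 0, 0, 0, -1]
    - [0, 0, 0, 0, -1]
    - [0, 0, 0, 0, -1]
    - [0, 0, 0, 0, -1]
    - [0, 0, 0, 0, -1]
    - [0, 0, 0, 0, -1]
    - [0, 0, 0, 0, -1]
    - [0, 0, 0, 0, -1]

```text
time: 17.95
eef_pos: [0.4809, 0.018, 0.1375]
tcp_rot: [0.942, -0.335, 0.0, 0.0]
contact_force: [-4.2, -0.4, 10.5]
opening: 0.105
finger_force: 60.3
```

```bash
python3 - <<'E'
from h import *
e=np.array(ctrl.get_state()['eef_pos'])
s=snap('side','s6.png'); print(proj('side',e+[0,0,-.024]))
cv2.imwrite('pics/c6.png',cv2.resize(s[140:200,170:250,::-1],(640,480),interpolation=cv2.INTER_CUBIC))
E
```

```text
[211.71838148 160.693592  ]
```

View pics/c6.png

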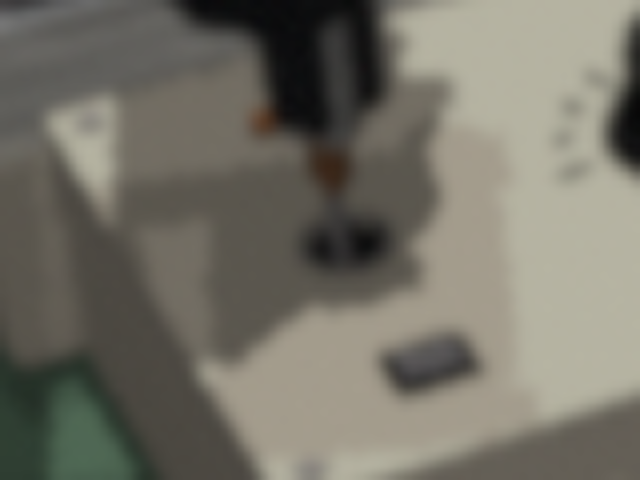

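The shank is inside the hole, upright, with a steady 10 N or so and the tip at about 72.5 mm, so the button is bottomed out. I'll hand in.

```bash
python3 -c "
from plant import ctrl
print(ctrl.sign_off())"
```

```text
the job is handed in; nothing more can be done
None
```

I wound the timer to its stop and handed the job in at about 18 s, with the gripped stylus still holding the reset button down at about 10 N; the hand-in gave no verdict.

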